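# Load a housing casting on the part-present pin

### The arm

A 7-joint arm with a two-finger parallel gripper is mounted at the origin on the work surface. World frame = base frame: x ahead of the robot, y to its left, z up, the work surface at z = 0. Lengths are in m, angles in rad, forces in N, time in s.
With the tool pointing down it reaches from about 0.425 to 0.95 m from the base axis. Payload 16.7 kg.
Tool frame: the origin (TCP) lies at the centre of the arm's flange, where the gripper is bolted on; the fingertips stand 199 mm ahead of it and the grasp point (between the pads) lies 180 mm ahead of it (manip.grip_depth is the z of the grasp point in the tool frame, in m); z points along the fingers, y is the line along which they close (so a half turn about z gives the same grasp; the last joint's range is limited). The gripper opens to 94 mm and grips with 3 to 60 N. Pads are 16 mm wide; open, the fingers measure 119 mm over their backs; the gripper's body (75 mm by 177 mm) begins 78 mm behind the grasp point.
Start: joints at [0.972, 0.426, 0.074, 1.606, -0.034, 1.111, -0.067], TCP at [0.293, -0.608, 0.405] pointing down, gripper open.
Joint ranges: [-2.85, 2.85], [-0.5, 2.14], [-1.23, 1.37], [0.21, 2.46], [-1.02, 4.16], [0.16, 2.05], [-2.73, 2.73]. Speed limits (rad/s): [1.89, 1.89, 2.39, 2.39, 3.01, 3.01, 3.01].

### API

Orientations are given as [roll, pitch, yaw] about the fixed x, y, z axes, in that order (R = Rz(yaw) Ry(pitch) Rx(roll)).
In Python, from workcell import manip gives the robot as it stands. Calls block until the motion is done:
- manip.goto(position, orientation): joint-space move of the TCP to a pose.
- manip.line_to(position, rot=None, v=0.15, threshold=None): straight line of the TCP; rot=None keeps the orientation; v is the mean speed in m/s. With threshold (N) it stops when the force on the tool has changed by that much, and returns True; else False.
- manip.move_joints(angles): joint-space move.
- manip.gripper_open() and manip.grasp(grasp_force=None): open the fingers fully, or close them until they stop; grasp_force is the grip in N (None keeps the last).
- manip.pause(seconds).
- manip.ik(position, orientation): joint angles nearest the present ones, or None.
- manip.sense(): the state.
- manip.snapshot(name): name is "scene" or "top" or "wrist"; returns (picture, depth): 384x512x3 uint8, red, green, blue; 384x512 float32, m along the optical axis (not along the pixel's ray), 0 where there is no reading.
- manip.camera_params(name): a dict with "intrinsics" (3x3 intrinsics, pixels), "xyz" and "rotation" of the camera in the world. Camera axes: x right, y down, z forward; pixel columns grow to the right and rows downward; lengths in m; the calibration is good to about 2 mm. A picture is of the moment at which its call begins: read the wrist's pose just before it. camera_params takes no time and is no camera call; for the wrist camera it gives the pose at the moment of the call.
A pose or a line that the arm cannot do raises manip.IKError and nothing moves.
- manip.hand_in(): hands the job in; it is judged then, once.
Trained networks look in the newest picture that a camera, given by its name, has taken for a name from the list of things; names that differ only in an ending like _2 or _b are one class to them, and where a whole thing is asked for, a point or a joint stands for the part that bears it (a point fixed in the world has none). Each returns a list of dicts, best first, with "confidence" (0 to 1); they miss things now and then, are a little off and sometimes report something else, mostly with a low value. They report only what shows in the picture. A call takes as long as a camera call. They do not tell look-alikes from the thing itself.
- manip.look_for(camera, target): "point" ([x, y, z] in m, in world coordinates, good to about 4 mm: the middle of the surface that is visible of it).
- manip.tip_of(camera, target): "point" ([x, y, z] in m, in world coordinates, good to about 4 mm: a listed point, or the origin of a listed thing).
The state is a dict: "t": time; "qpos": joint angles; "dq": joint speeds; "tau": joint torques, N m; "position": TCP position; "eef_rot": TCP orientation; "force": force on the tool from outside, world axes, zero at the start; "wrist_torque": the same for the moment, N m; "finger_gap": finger opening in m; "gripper_force": force on a finger pad.
Only numpy, scipy, OpenCV 4.12 (cv2) and the standard library are available. Lean on these libraries where they do the work, as an engineer would, in place of code of your own. Each camera call takes 0.05 s, during which the arm holds its last target. There are 200 camera calls.

### The job

Bring the standing aluminium housing casting down off the plywood riser so that it lies on its stepped side on the bench (pushing it over the riser's edge tumbles it onto that side), and let it come to rest there. Then set it down, without dropping it, on the steel fixture, stepped side still down, with its foot end close against the thick end stop and its side close along the low fence, so that it holds the sensing pin fully down. Do not knock over the two other parts standing on the riser.

Things in the scene. Friction and masses are not known exactly. Their poses are not given: they have to be found in the camera images.
- casting: Plain aluminium block casting, 0.5-0.7 kg, 64 (x) x 56 (y) x 100 mm (z), at first standing on the riser. Origin: centre of its foot face; z up to the bored top end. Stepped side at x=-32 mm for z below 70 mm, set back to x=-20 mm for z 70 to 100 mm; flat back with a round port at x=+32 mm. Flat flanks at y=+-28 mm, to grip. Lying on its stepped side, x is up and the origin 32 mm high.
- casting_com (a point): The casting's centre of mass (body x=+1.5, y=0, z=48 mm); axes as the casting. Pushed slowly and squarely at the back (two open fingertips keep it square to the edge), 30 mm above the riser, the casting slides until this passes the drop edge, then tips a quarter turn forward and lies on its stepped side on the bench, foot end within 40 mm of the riser.
- riser: Fixed plywood slab lying on the bench, 200 (x) x 320 (y) x 30 mm high, origin at the centre of its underside. Its drop edge is the long edge at x=-100 mm; three parts stand along it, about 100 mm apart. The casting's stepped side faces this edge, 5 to 35 mm from it and within 0.06 rad of parallel.
- riser_edge (a point): Middle of the riser's drop edge, on its top face (30 mm above the bench); axes as the riser: -x points off the edge, y along it.
- fixture: Fixed steel plate 190 (x) x 130 (y) x 20 mm, origin at the centre of its underside. End stop across its +x end: face at x=+60 mm, 60 mm wide, 22 mm thick, 20 mm above the plate. Low fence along +y: face at y=+33 mm, x=-65 to +50 mm, 12 mm thick, rises 14 mm. Black 18 mm high box beside the plate at -y. Loaded, the casting lies on the plate, its z along fixture -x, x up, y along fixture +y.
- nest (a point): Point on the fixture plate's top face (20 mm above the bench), at the foot of the end stop's face, 28 mm from the fence's face: below the centre of the casting's foot face when it is loaded touching stop and fence. Axes as the fixture.
- pin_top (a point): Tip of the sensing pin, a round steel pin 10 mm across that stands 6 mm above the fixture plate, 22 mm from the end stop's face and 28 mm from the fence's face.
- pin (a joint): Travel of the sensing pin: 0 free (up), 0.006 m fully down, flush with the plate. Its spring is light: 0.3 N at the top, 0.8 N when down; the casting's weight holds it down. With the casting turned end for end the pin stands in the set-back and is not pressed.
- nose: Yellow barrel with black cone and square steel end, 56 mm across, 116 mm tall, standing on the riser; origin at the centre of its foot. Leave standing.
- cylinder: Bare aluminium round part with a flange at each end, 56 mm across, 82 mm tall, standing on the riser; origin at the centre of its foot. Leave standing.
Things that resemble listed ones, but are neither listed nor needed, are in the scene too. Leave any green or orange look-alike of the cylinder alone.

How it is judged:
On the way:
1. the casting lies at rest on its stepped side on the bench, let go (angle between casting's own x axis and vertical below 0.12 rad and height (world z) of casting below 0.042 m and linear speed of casting below 0.03 m/s and contact force between casting and the fingers below 0.1 N), for 0.2 s.
At the end, for the whole second after the job is handed in: The casting lies flat and at rest on the fixture plate, stepped side down, its foot end within 7 mm of the end stop and its flank within 7 mm of the fence, square to them within 0.08 rad, the pin held at least 5 of its 6 mm down, the casting let go, and the two other parts still upright (value of joint pin above 0.005 m and angle between casting's own x axis and vertical below 0.06 rad and x of casting in the frame of nest between -0.007 and 0.003 m and y of casting in the frame of nest between -0.007 and 0.003 m and z of casting in the frame of nest below 0.036 m and angle between the z axis of casting and the x axis of fixture, either way round below 0.08 rad and linear speed of casting below 0.02 m/s and contact force between casting and the fingers below 0.1 N and angle between each of nose, cylinder's own z axis and vertical below 0.2 rad); the robot touches nothing.
It fails at once if the casting is dropped on or thrown into the fixture (moves faster than 0.5 m/s within 60 mm of its place) (distance between casting and nest below 0.06 m and linear speed of casting above 0.5 m/s).
It fails at once if another part standing on the riser is knocked over (angle between any of nose, cylinder's own z axis and vertical above 0.6 rad).
It also fails if it takes over 61 s, if anything falls off the work surface, if the arm or the gripper's body presses on something with over 40 N, if the wrist force passes 120 N, or if a joint passes its speed limit or range.

## Working session

There is one attempt and no reset: what is moved stays moved. The work goes in short steps, each a Python script; the robot and the scene stay as the last script left them, time stands still between calls to the robot, and variables do not carry over. Pictures are saved under pics/ and viewed, at most 10 in all, crops included, and the job is handed in when it is done.

```bash
mkdir -p pics
cat > a.py <<'E'
import numpy as np, cv2
from workcell import manip as m
E
python3 - <<'E'
from a import *
ims=[]
for c in("top","scene"):
    im,d=m.snapshot(c); np.savez(f"{c}.npz",im=im,d=d,**m.camera_params(c)); ims.append(im)
    for t in("casting","casting_com","riser","riser_edge","fixture","nest","pin_top","nose","cylinder"):
        for f in("tip_of","look_for"):
            try: print(c,f,t,[(np.round(r["point"],3).tolist(),round(r["confidence"],2)) for r in getattr(m,f)(c,t)][:4])
            except Exception as e: print(c,f,t,e)
    cv2.imwrite(f"pics/{c}.png",cv2.resize(im[...,::-1],(800,600)))
s=m.sense();print(s["t"],s["position"],s["eef_rot"],m.camera_params("top"))
E
```

```text
top tip_of casting [([0.626, 0.224, 0.029], 0.62)]
top look_for casting [([0.617, 0.216, 0.126], 0.69), ([0.502, 0.302, 0.028], 0.35), ([0.424, 0.242, 0.102], 0.28)]
top tip_of casting_com [([0.624, 0.228, 0.081], 0.61)]
top look_for casting_com [([0.615, 0.221, 0.126], 0.6)]
top tip_of riser [([0.533, 0.279, -0.002], 0.94)]
top look_for riser [([0.503, 0.302, 0.03], 0.73), ([0.614, 0.219, 0.125], 0.18), ([0.522, 0.235, 0.113], 0.17)]
top tip_of riser_edge [([0.519, 0.18, 0.028], 0.96)]
top look_for riser_edge [([0.505, 0.299, 0.028], 0.56)]
top tip_of fixture [([0.524, -0.206, 0.003], 0.68)]
top look_for fixture [([0.505, 0.302, 0.029], 0.75), ([0.524, -0.196, 0.02], 0.71)]
top tip_of nest [([0.522, -0.147, 0.024], 0.64)]
top look_for nest [([0.522, -0.195, 0.023], 0.92)]
top tip_of pin_top [([0.519, -0.167, 0.031], 0.5)]
top look_for pin_top []
top tip_of nose [([0.428, 0.252, 0.027], 0.88)]
top look_for nose [([0.423, 0.241, 0.103], 0.78)]
top tip_of cylinder [([0.451, 0.012, 0.002], 0.91), ([0.427, 0.109, 0.0], 0.73), ([0.527, 0.241, 0.031], 0.55)]
top look_for cylinder [([0.427,
[... 882 characters left out ...]
tip_of nose [([0.43, 0.248, 0.029], 0.75)]
scene look_for nose [([0.446, 0.259, 0.091], 0.9)]
scene tip_of cylinder [([0.452, 0.015, 0.003], 0.85), ([0.525, 0.238, 0.03], 0.71), ([0.424, 0.104, -0.001], 0.66)]
scene look_for cylinder [([0.439, 0.115, 0.055], 0.75), ([0.462, 0.03, 0.058], 0.65), ([0.538, 0.251, 0.084], 0.59)]
1.9 [ 0.29341871 -0.60784828  0.40465892] [-3.14152546e+00 -2.31950849e-05  4.49724528e-01] {'intrinsics': array([[352.2437994 ,   0.        , 256.99943723],
       [  0.        , 352.2437994 , 189.96369988],
       [  0.        ,   0.        ,   1.        ]]), 'xyz': array([0.39581266, 0.01629965, 0.79912387]), 'rotation': array([-2.91215331,  0.00327677, -1.68153402])}
```

View pics/top.png

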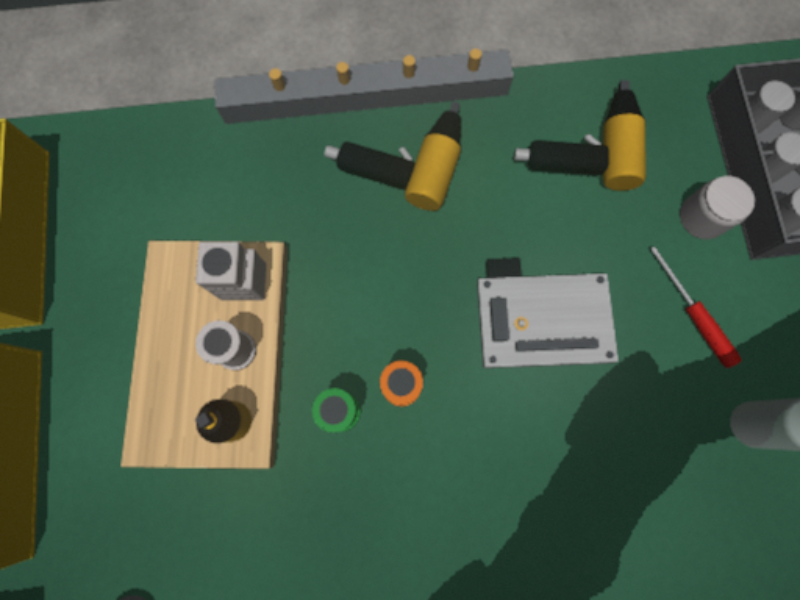

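View pics/scene.png

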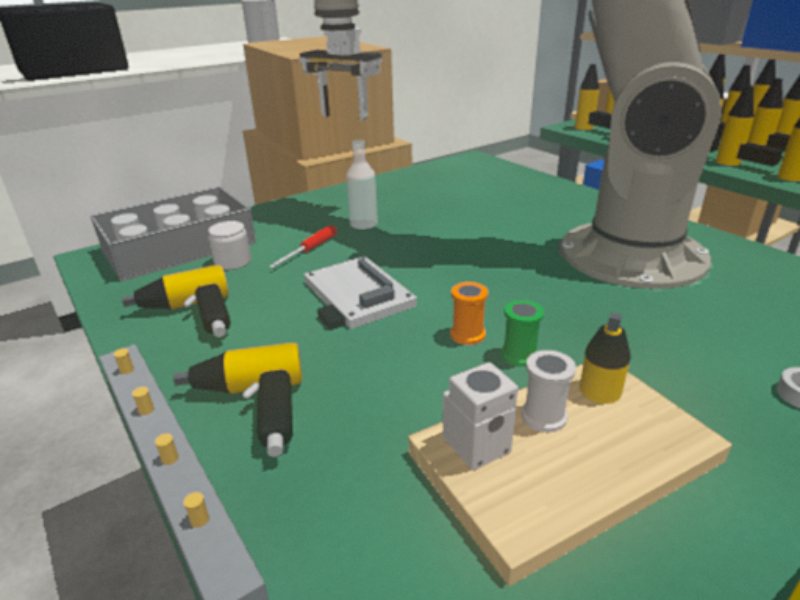

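Top view (800×600 pixels): the casting stands at (230,268), and the bare cylinder (220,342) and the nose (218,420) stand beside it on the riser. The drop edge is on the right, at column ~278, facing world -y. The fixture is at (548,320), with the end stop on its left (+y world) and the fence at the bottom (-x world). The green (334,410) and orange (400,383) look-alikes stand on the bench. There is only one candidate for the casting: the square block at (230,268). Next I'll measure it with depth.

```bash
cat >> a.py <<'E'
from scipy.spatial.transform import Rotation as R
def cloud(f):
    k=f["intrinsics"];d=f["d"];v,u=np.mgrid[:384,:512]
    p=np.stack([(u-k[0,2])*d/k[0,0],(v-k[1,2])*d/k[1,1],d],-1)@R.from_euler("xyz",f["rotation"]).as_matrix().T+f["xyz"]
    p[d==0]=np.nan
    return p
def rect(p,lo,hi,zlo,zhi):
    q=p.reshape(-1,3);q=q[(q[:,2]>zlo)&(q[:,2]<zhi)&(q[:,:2]>lo).all(1)&(q[:,:2]<hi).all(1)]
    r=cv2.minAreaRect((q[:,:2]*1000).astype(np.float32))
    return len(q),np.round(np.median(q[:,2]),4),np.round(r[0],1),np.round(r[1],1),round(r[2],2),np.round(cv2.boxPoints(r),1).tolist()
E
python3 - <<'E'
from a import *
for c in("top","scene"):
    p=cloud(np.load(f"{c}.npz"));print(c)
    print("riser",rect(p,(.34,.15),(.73,.42),.024,.036))
    print("cast",rect(p,(.57,.17),(.69,.29),.122,.14))
    print("castledge",rect(p,(.57,.17),(.69,.29),.09,.11))
    print("plate",rect(p,(.40,-.35),(.65,-.08),.014,.0235))
    print("fence/stop",rect(p,(.44,-.33),(.62,-.12),.029,.05))
    print("stop",rect(p,(.44,-.33),(.62,-.08),.0365,.05))
f=np.load("top.npz")
cv2.imwrite("pics/cropA.png",cv2.resize(np.hstack([f["im"][140:250,110:200],f["im"][160:245,290:410][:,:].repeat(1,0)[:110]] if 0 else [f["im"][150:240,115:195],f["im"][155:245,300:400]])[...,::-1],None,fx=4.4,fy=4.4))
E
```

```text
top
riser (10095, np.float64(0.0311), array([532. , 282.3]), array([201.3, 319.8]), 83.08, [[361.1000061035156, 201.6999969482422], [678.5999755859375, 163.10000610351562], [702.9000244140625, 363.0], [385.3999938964844, 401.5]])
cast (748, np.float64(0.131), array([623.9, 229.9]), array([52.6, 56.2]), 83.37, [[593.0, 207.0], [648.7999877929688, 200.60000610351562], [654.9000244140625, 252.8000030517578], [599.0, 259.29998779296875]])
castledge (291, np.float64(0.1006), array([622.7, 224.3]), array([64.1, 54.9]), 83.55, [[591.7999877929688, 195.5], [646.4000244140625, 189.3000030517578], [653.5999755859375, 253.0], [599.0999755859375, 259.20001220703125]])
plate (4225, np.float64(0.0209), array([ 537.9, -205.2]), array([191. , 160.9]), 85.94, [[450.8999938964844, -294.79998779296875], [611.4000244140625, -306.20001220703125], [624.9000244140625, -115.69999694824219], [464.3999938964844, -104.30000305175781]])
fence/stop (608, np.float64(0.0369), array([ 497.1, -183.7]), array([162.8,  59.9]), 59.8, [[430.29998779296875, -239.0], [482.1000061035156, -269.1000061035156], [564.0, -128.3
[... 1024 characters left out ...]
 array([193.1, 159.9]), 85.09, [[445.3999938964844, -293.20001220703125], [604.7000122070312, -306.8999938964844], [621.2000122070312, -114.5], [461.8999938964844, -100.80000305175781]])
fence/stop (256, np.float64(0.0347), array([ 494.6, -182.4]), array([163. ,  59.4]), 59.21, [[427.29998779296875, -237.1999969482422], [478.3999938964844, -267.70001220703125], [561.7999877929688, -127.5999984741211], [510.79998779296875, -97.19999694824219]])
stop (108, np.float64(0.0394), array([ 524.4, -131.7]), array([23.8, 61.6]), 87.64, [[493.20001220703125, -142.3000030517578], [554.7000122070312, -144.89999389648438], [555.7000122070312, -121.0999984741211], [494.20001220703125, -118.5999984741211]])
```

View pics/cropA.png

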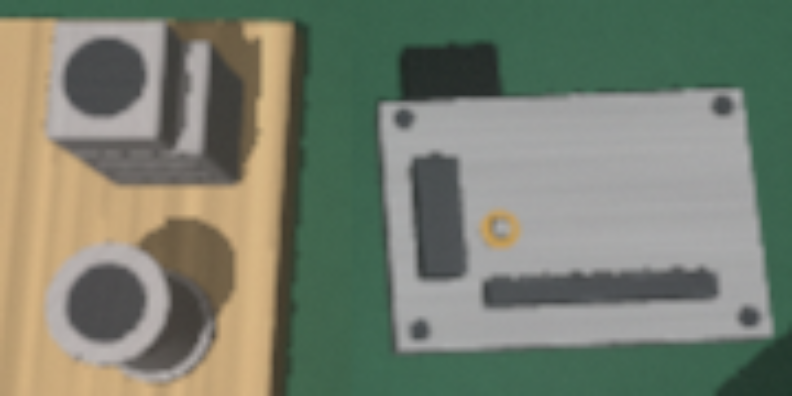

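The crop confirms it: the square block has its ledge on the drop-edge side (right), and the fixture shows the stop, fence and pin (orange ring). Next is a close wrist look at the fixture on the way to the riser.

Run:
```python
from a import *
for y in(1.456,-1.686):
    for p in((.522,-.2,.45),(.63,.30,.32),(.63,.3,.25),(.61,.12,.23)):
        print(y,p,m.ik(p,[np.pi,0,y]))
y=1.456 if m.ik((.63,.3,.25),[np.pi,0,1.456]) is not None else -1.686
m.goto((.522,-.2,.45),[np.pi,0,y]);m.pause(.2)
c=m.camera_params("wrist");im,d=m.snapshot("wrist");np.savez("w1.npz",im=im,d=d,**c)
for t in("nest","pin_top","fixture"): print(t,[(np.round(r["point"],4),round(r["confidence"],2)) for r in m.tip_of("wrist",t)])
m.grasp(5)
s=m.sense();print(s["t"],s["finger_gap"],s["qpos"],c["xyz"])
p=cloud(np.load("w1.npz"))
print("plate",rect(p,(.40,-.35),(.65,-.08),.014,.0235))
print("stop",rect(p,(.44,-.2),(.62,-.08),.0365,.05))
print("fence",rect(p,(.44,-.33),(.50,-.14),.0305,.0365))
cv2.imwrite("pics/w1.png",im[...,::-1])
```

```text
1.456 (0.522, -0.2, 0.45) [ 0.51161492  0.21504492 -0.30378123  1.79957604  0.07039007  1.13748262
  0.07002961]
1.456 (0.63, 0.3, 0.32) [ 0.03815534  0.6902639  -0.86433764  1.58131918  0.56343184  1.13577762
 -1.07160976]
1.456 (0.63, 0.3, 0.25) [ 5.65794924e-04  7.53057962e-01 -8.00402038e-01  1.62658139e+00
  6.10184491e-01  1.02838754e+00 -1.10527513e+00]
1.456 (0.61, 0.12, 0.23) [ 0.08061337  0.58868766 -0.50038785  1.83536682  0.37573091  0.81245602
 -0.72589896]
-1.686 (0.522, -0.2, 0.45) [-0.68805644  0.40238716  1.23006981  1.85948955 -0.41191936  1.17297384
 -2.57417714]
-1.686 (0.63, 0.3, 0.32) [ 0.12537368  0.76287464 -1.03016975  1.57598523  0.68784345  1.20318603
  1.98683919]
-1.686 (0.63, 0.3, 0.25) [ 0.12573818  0.85873798 -1.0325413   1.61883424  0.79783942  1.13844736
  1.91598036]
-1.686 (0.61, 0.12, 0.23) [ 0.43198731  0.78530325 -1.0316614   1.81484704  0.79223572  1.02029855
  2.10213096]
nest [(array([ 0.5236, -0.1465,  0.0185]), 0.95)]
pin_top [(array([ 0.5201, -0.1635,  0.026 ]), 0.49)]
fixture [(array([ 0.5214, -0.2049, -0.0021]), 0.72), (array([ 0.5206, -
[... 195 characters left out ...]
.float64(0.0212), array([ 534.6, -205.4]), array([189.9, 159.4]), 85.85, [[448.20001220703125, -294.29998779296875], [607.2000122070312, -305.79998779296875], [620.9000244140625, -116.4000015258789], [461.8999938964844, -104.9000015258789]])
stop (708, np.float64(0.0411), array([ 508.2, -146.8]), array([99. , 52.9]), 38.35, [[453.0, -156.6999969482422], [485.79998779296875, -198.1999969482422], [563.4000244140625, -136.8000030517578], [530.5999755859375, -95.30000305175781]])
fence (579, np.float64(0.0353), array([ 480.6, -208.7]), array([114.7,  12.2]), 85.91, [[470.5, -265.5], [482.6000061035156, -266.3999938964844], [490.79998779296875, -152.0], [478.70001220703125, -151.10000610351562]])
```

View pics/w1.png

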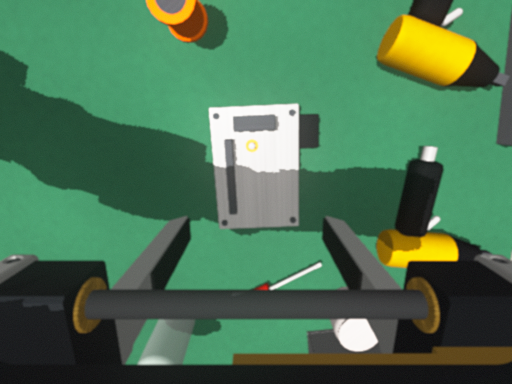

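Wrist view: the fixture plate is at (255,165) px, with the stop at (254,123), the fence at (231,175) and the pin at (251,146). Fixture yaw is 1.499 and its origin is about (0.520,-0.204). Now the push.

Run:
```python
from a import *
yaw=1.457;u=np.array([np.cos(yaw),np.sin(yaw),0]);rot=[np.pi,0,yaw]
o=np.array([.6225,.2247,.253])
P=lambda d:o+(.040+d)*u
m.goto(P(.03)+[0,0,.1],rot);m.line_to(P(.03),v=.15)
m.line_to(P(.006),v=.08)
f0=m.sense()["force"]
print("early contact",m.line_to(P(-.045),v=.04))
for d in np.arange(-.05,-.066,-.003):
    m.line_to(P(d),v=.03);f=(m.sense()["force"]-f0)@u;m.pause(.1)
    im,dd=m.snapshot("top");q=cloud(dict(im=im,d=dd,**m.camera_params("top")))
    b=q.reshape(-1,3);b=b[(b[:,0]>.58)&(b[:,0]<.67)&(b[:,1]>.02)&(b[:,1]<.19)&(b[:,2]>.02)&(b[:,2]<.14)]
    print(round(d,3),f.round(2),len(b),np.nanmax(b[:,2]).round(3) if len(b) else 0)
    if len(b) and np.percentile(b[:,2],97)<.09: break
m.line_to(P(.0),v=.1);m.line_to(P(.0)+[0,0,.14],v=.2);m.gripper_open()
im,d=m.snapshot("top");c=m.camera_params("top");np.savez("t2.npz",im=im,d=d,**c)
q=cloud(np.load("t2.npz"));print(rect(q,(.54,-.0),(.70,.18),.05,.08))
for t in("casting","casting_com"): print(t,[(np.round(r["point"],4),round(r["confidence"],2)) for r in m.tip_of("top",t)])
print(m.sense()["t"])
cv2.imwrite("pics/t2.png",cv2.resize(im[110:270,60:300,::-1],None,fx=3,fy=3))
```

```text
early contact False
-0.05 3.87 0 0
-0.053 -0.24 0 0
-0.056 0.51 0 0
-0.059 0.39 0 0
-0.062 0.28 0 0
-0.065 -0.03 0 0
(12, np.float64(0.0643), array([629.8,  60.2]), array([10.8,  5. ]), 20.77, [[623.9000244140625, 60.599998474121094], [625.7000122070312, 56.0], [635.7000122070312, 59.79999923706055], [634.0, 64.5]])
casting []
casting_com []
15.7083
```

View pics/t2.png

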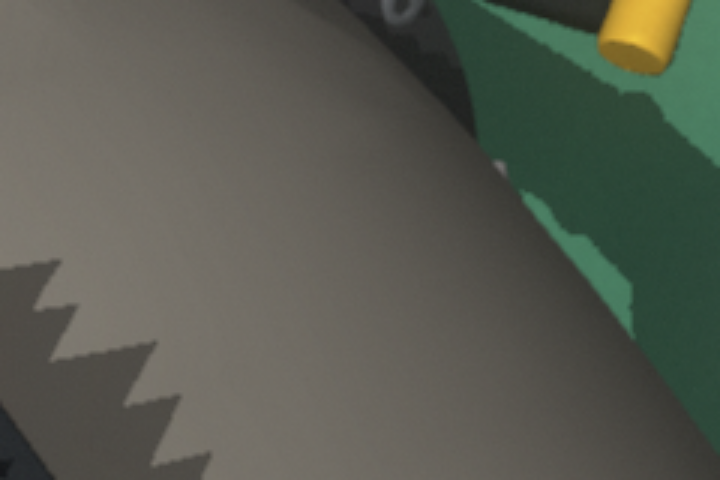

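The arm hides most of it, but a corner at (500,168) px stands at z = 0.064, so the casting is lying down. I'll look with the wrist camera.

Run:
```python
from a import *
m.goto((.605,.03,.42),[np.pi,0,1.457]);m.pause(.2)
c=m.camera_params("wrist");im,d=m.snapshot("wrist");np.savez("w2.npz",im=im,d=d,**c)
for t in("casting","casting_com"): print(t,[(np.round(r["point"],4),round(r["confidence"],2)) for r in m.tip_of("wrist",t)])
im2,d2=m.snapshot("scene");np.savez("s2.npz",im=im2,d=d2,**m.camera_params("scene"))
for t in("casting","casting_com"): print(t,[(np.round(r["point"],4),round(r["confidence"],2)) for r in m.tip_of("scene",t)])
for n in("w2","s2"): print(rect(cloud(np.load(n+".npz")),(.54,.02),(.70,.2),.055,.075))
print(m.sense()["t"])
cv2.imwrite("pics/w2.png",np.hstack([cv2.resize(im,(400,300)),cv2.resize(im2,(400,300))])[...,::-1])
```

```text
casting [(array([0.615 , 0.1566, 0.0348]), 0.78)]
casting_com [(array([0.6121, 0.1121, 0.0336]), 0.69)]
casting [(array([0.615 , 0.1618, 0.0317]), 0.83)]
casting_com [(array([0.6104, 0.1096, 0.0319]), 0.98)]
(4003, np.float64(0.0652), array([609.1, 109. ]), array([100.4,  56.9]), 85.81, [[577.0999755859375, 61.0], [633.9000244140625, 56.900001525878906], [641.2000122070312, 157.0], [584.4000244140625, 161.10000610351562]])
(970, np.float64(0.0637), array([609. , 110.6]), array([100.9,  55.7]), 84.57, [[576.5, 63.099998474121094], [631.9000244140625, 57.79999923706055], [641.5, 158.1999969482422], [586.0999755859375, 163.5]])
17.15
```

View pics/w2.png

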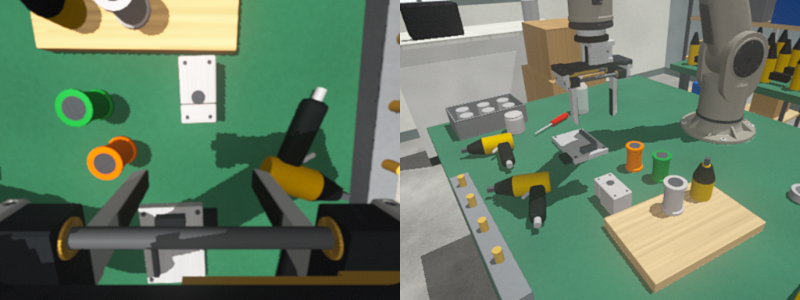

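Left half (wrist): the casting lies at (197,90) px with the bored end toward the robot's right and its back and port up. Right half (scene): the cylinder and nose are still standing. Now I'll grip it, carry it, and place it with guarded moves.

Run:
```python
from a import *
y=1.493;rot=[np.pi,0,y]
c=np.array([.609,.1097,0])
m.goto(c+[0,0,.33],rot);m.line_to(c+[0,0,.225],v=.12)
m.grasp(35);m.pause(.2);s=m.sense();print("gap",s["finger_gap"],s["gripper_force"])
m.line_to(c+[0,0,.33],v=.12);s=m.sense();print("lift",s["finger_gap"],s["force"],s["t"])
fy=1.499;u=np.array([np.cos(fy),np.sin(fy),0]);v=np.array([-u[1],u[0],0])
n=np.array([.5193,-.1438,0])
T=lambda dx,dy,z:n+(dx-.05)*u+dy*v+[0,0,z]
rot=[np.pi,0,fy]
m.goto(T(-.009,-.005,.33),rot);m.line_to(T(-.009,-.005,.275),v=.1)
print("down",m.line_to(T(-.009,-.005,.249),v=.04,threshold=8),m.sense()["position"])
print("stop",m.line_to(T(.006,-.005,.249),v=.02,threshold=7))
p=m.sense()["position"];dx=(p-n)@u+.05;print("dx",dx,"F",m.sense()["force"])
m.line_to(T(dx-.001,-.005,.249),v=.02);
print("fence",m.line_to(T(dx-.001,.008,.249),v=.02,threshold=7))
p=m.sense()["position"];dy=(p-n)@v;print("dy",dy,"F",m.sense()["force"],m.sense()["t"])
```

```text
gap 0.05569644337719282 34.99062180519104
lift 0.05564725170384973 [-0.29151922 -0.44275262 -6.22678683] 20.625
down False [ 0.52012249 -0.20294134  0.24905082]
stop True
dx 0.0005845801823936986 F [ 0.17736625 -3.95371482 -3.21974814]
fence True
dy -0.0014699373750461115 F [ 3.49534651 -0.73646279 -1.88773005] 24.4917
```

Run:
```python
from a import *
fy=1.499;u=np.array([np.cos(fy),np.sin(fy),0]);v=np.array([-u[1],u[0],0])
p=m.sense()["position"]-.001*v;m.line_to(p,v=.02)
print("down",m.line_to(p-[0,0,.010],v=.02,threshold=6));s=m.sense();print(s["position"],s["force"])
m.gripper_open();m.pause(.2);p=m.sense()["position"]
m.line_to(p+[0,0,.15],v=.15);m.line_to(p-.09*u+[0,0,.2],v=.2);m.pause(.2)
c=m.camera_params("wrist");im,d=m.snapshot("wrist");np.savez("w3.npz",im=im,d=d,**c)
q=cloud(np.load("w3.npz"))
print(rect(q,(.44,-.33),(.62,-.1),.07,.1))
for t in("casting","nest"): print(t,[(np.round(r["point"],4),round(r["confidence"],2)) for r in m.tip_of("wrist",t)])
print("fence",rect(q,(.44,-.33),(.50,-.14),.0305,.0375),m.sense()["t"])
im2,_=m.snapshot("scene")
cv2.imwrite("pics/w3.png",np.hstack([im,im2])[...,::-1][:, :][::1] if 0 else np.hstack([cv2.resize(im,(400,300)),cv2.resize(im2[130:370,150:470],(400,300))])[...,::-1])
```

```text
down True
[ 0.51807318 -0.19413392  0.24491429] [-0.91410056 -0.6095426   4.21949511]
(4010, np.float64(0.0851), array([ 516.5, -194.5]), array([99.2, 56.6]), 85.72, [[484.5, -241.89999389648438], [541.0, -246.10000610351562], [548.4000244140625, -147.10000610351562], [492.0, -142.89999389648438]])
casting [(array([ 0.5236, -0.1477,  0.054 ]), 0.79)]
nest [(array([ 0.5221, -0.1474,  0.0205]), 0.82)]
fence (553, np.float64(0.0353), array([ 480.3, -209.1]), array([113.2,  11.6]), 86.54, [[471.0, -265.29998779296875], [482.6000061035156, -266.0], [489.5, -152.89999389648438], [477.8999938964844, -152.1999969482422]]) 28.1833
```

View pics/w3.png

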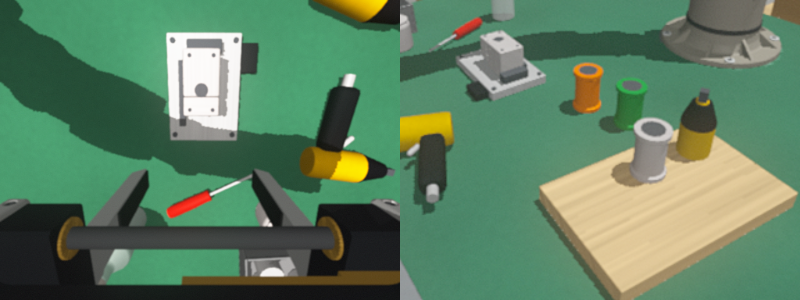

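The casting sits flat on the fixture against the stop and fence at (203,80) px in the wrist view, with its top at z≈0.085 (0.084 expected). The nose and cylinder are upright.

```bash
python3 -c "
from a import *
print(m.hand_in())"
```

```text
the job is handed in; nothing more can be done
None
```

The casting was tipped onto its stepped side and set down gently on the fixture, with its foot and flank each about 1 mm from the stop and fence; the nose and cylinder are still upright, and I handed the job in at about 28 s, though I never read the pin's travel directly and no verdict came back.

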